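Hang the cedar saddle on the pull-out wardrobe rack

ROBOT

A 6-joint arm with a two-finger parallel gripper is mounted at the origin on the work surface. World frame = base frame: x ahead of the robot, y to its left, z up, the work surface at z = 0. Lengths are in mm, angles in rad, forces in N, time in s.
With the tool pointing down it reaches from about 275 to 825 mm from the base axis. Payload 5.2 kg.
Tool frame: the origin (TCP) lies midway between the tips of the shut fingers; the grasp point (between the pads) lies 19 mm behind it; z points along the fingers, y is the line along which they close (so a half turn about z gives the same grasp; the last joint's range is limited). The gripper opens to 93 mm and grips with 3 to 60 N. Pads are 15 mm wide; open, the fingers measure 128 mm over their backs; the gripper's body (75 mm by 188 mm) begins 65 mm behind the grasp point.
Start: joints at [1.034, 0.259, 1.535, -0, 1.348, -0.203], TCP at [180.178, 519.655, 218.653] pointing down, gripper open.
Joint ranges: [-3.14, 3.14], [-0.91, 2.08], [0.19, 2.58], [-1.22, 4.36], [0.22, 2.71], [-3.12, 3.12]. Speed limits (rad/s): [2.57, 2.57, 3.14, 3.14, 3.14, 3.14].

INTERFACE

Orientations are given as a rotation vector (axis times angle).
In Python, from rig import * gives the robot as it stands. The module is installed in compiled form; this text tells all that it offers.
- The arm moves only by the tool move_arm, never from a script. Its argument "increments" is a list of rows, each a list of 7 numbers: the shift along the tool's x, y, z in units of 30 mm (1.0 is 30 mm), then the turn, a rotation vector about the tool's x, y, z in units of 45 degrees (1.0 is 45 degrees), then the closure, from -1 (fully open) to 1 (shut). In form: [[dx, dy, dz, wx, wy, wz, claw], ...]. A call has 1 to 5 rows; each row shifts and turns the commanded pose from where the row before left it, along the tool's axes as they then stand; what a row does not reach is not made up. A row lasts 1/12 s, in which the tool goes at most 41.7 mm and 7.16 degrees, less where a joint would pass 70% of its speed; a pose out of reach is approached as far as the arm can. A call with a number of a shift or a turn outside -1 to 1 is refused whole. A call with a gripper value outside its range is refused whole. The fingers move at their own pace and stop on an object; "force" is the grip in N (left out, the last holds). Time passes only in rows, so rows that do not move let the fingers close. It gives the time, the measured TCP pose, the force, the opening and the grip force at its end, in the units of the state.
- state(): the state, without advancing time (a new reading comes with each control period).
- get_image(name): name is "side" or "top"; returns a dict with "pixels" (420x560x3 uint8, blue, green, red), "fx", "fy", "cx", "cy" (pixels), "D" ([k1, k2, p1, p2, k3] as OpenCV has them; the pictures are not rectified), "R" (3x3) and "t" (3): a world point X has camera coordinates R X + t. Camera axes: x right, y down, z forward; pixel columns grow to the right and rows downward; lengths in mm; the calibration is good to about 2 mm. A picture is of the moment at which its call begins. There is no depth.
- close_job(): hands the job in; it is judged then, once.
The state is a dict: "time_s": time; "qpos": joint angles; "qd": joint speeds; "joint_torque": joint torques, N m; "tool_pos": TCP position; "tcp_rot": TCP orientation; "wrist_force": force on the tool from outside, world axes, zero at the start; "moment": the same for the moment, N m; "grip_width": finger opening in mm; "grasp_force": force on a finger pad.
Only numpy, scipy, OpenCV 4.12 (cv2) and the standard library are available. Lean on these libraries where they do the work, as an engineer would, in place of code of your own. Each camera call takes 0.05 s, during which the arm holds its last target. There are 200 camera calls.

TASK

Pull the sliding rack out from under its shelf as far as it goes, take the square-topped, bridge-shaped cedar saddle out of the organiser and hang it astride the rack's bar, in the open bay between the first and second brackets from the handle, then slide the rack fully home again with the saddle still hanging there. Keep the saddle upright all the time, and leave everything else standing where it is.

Things in the scene. Friction and masses are not known exactly. Their poses are not given: they have to be found in the camera images.
- rack: Fixed dark-wood housing, 180 x 270 x 243 mm: base board, end wall at +y, and a shelf over it (underside 225 mm, top 243 mm above the counter, own y -10 to 260 mm) on two thin posts. Origin on the counter under the middle of its open edge (y = 0). Its own +y points into the housing; the carriage slides out along its own -y.
- carriage (a joint): Carriage position in m: 0 = fully home (stop), 0.19 = fully out (stop). About 3 N slides it, more when fast; it stays where left. Aluminium runner (24 to 46 mm above the counter) carrying along y: a handle post at the outer end, a 16 mm round bar and an upright panel beside the bar. The bar is held to the panel by three brackets, tops 140 mm above the counter.
- handle (a point): Top centre of the steel handle post at the carriage's outer end, 220 mm above the counter: 24 mm (x) x 18 mm (y), upright, above the bar's end, at rack x = 0, y = -80 mm minus the joint value. Home, its centre is 70 mm clear of the shelf's edge. Axes as the rack's. It can be taken from above by its 18 mm and pushed or pulled.
- panel (a point): Middle of the top edge of the carriage's thin wooden panel, 210 mm above the counter, 270 mm long along y. It stands on the bar's -x side; its face is 37 mm from the bar's axis, its far side 43 mm. A hung saddle is 7 mm from it: no room for a finger there. Axes as the rack's.
- bay (a point): Point on top of the bar, 143 mm above the counter, in the middle of the open bay between the first and second brackets from the handle (brackets 70 mm either side, 8 mm thick). 155 mm from the handle post, it moves with the carriage: under the shelf when home, 105 mm outside the shelf's edge when out. Axes as the rack's: y along the bar.
- saddle: Square-topped pale wooden bridge 60 (own x) x 44 (own y) x 120 mm tall, 0.18 kg, same after a half turn; origin centre of underside. Upper 45 mm solid; below, a slot 28 mm wide, 75 mm deep, open at the foot, top corners bevelled, runs through along own y; other two sides closed. Hung: its y along the bar, origin 75 mm under the bar's top; hold by its 44 mm width, fingertips above the bar.
- organiser: Fixed pale-wood stand 218 (own x) x 80 mm (own y): floor 8 mm; four walls 10 mm thick, 132 mm tall (windows below 76 mm), square to x, making three bays 56 mm wide at x = -66, 0, +66 mm, open above and at the y ends. Origin on the counter under its centre. The saddle starts upright in one bay, x along the stand's y, gripped there only by its 60 mm length; so it must be set down and retaken.
- boot_block: Bystander: round wooden shoe-tree cone, 44 mm diameter, 112 mm tall, in another bay. Origin at its underside.
- brush: Bystander: clothes brush 56 x 36 x 90 mm, dark wood back on black bristles, in another bay. Origin at its underside.
- hatbox: Bystander: white round box, 110 mm diameter, 60 mm tall. Origin at its underside.
- scent: Bystander: amber glass bottle, 48 mm diameter, 105 mm tall. Origin at its underside.
- tin: Bystander: steel tin 114 x 174 x 71 mm. Origin at its underside.
- case: Bystander: dark spectacle case 65 (x) x 165 (y) x 45 mm. Origin at its underside.
- dish: Bystander: white bowl, 100 mm diameter, 35 mm tall. Origin at its underside.
Things that resemble listed ones, but are neither listed nor needed, are in the scene too. Leave any blue, red or yellow look-alike of the saddle alone.

How it is judged:
By the outcome, as a careful person would: the job done as asked, in the order asked, and still so for the second after the job is handed in, with the robot touching nothing.
It also fails if it takes over 70 s, if anything falls off the work surface, if the arm or the gripper's body presses on something with over 40 N, if the wrist force passes 120 N, or if a joint passes its speed limit or range.

## Working session

There is one attempt and no reset: what is moved stays moved. The work goes in short steps, Python scripts to look and compute and a tool call to move; the robot and the scene stay as the last step left them, time stands still between calls to the robot, and variables do not carry over. Pictures are saved under pics/ and viewed, at most 10 in all, crops included, and the job is handed in when it is done.

Besides the shell and the picture viewer there is one more tool, called as name(argument=value, ...), one argument or row to a line, values as JSON. move_arm: Moves the arm, as the interface text tells. Shifts and turns lie within -1 to 1; 1 stands for 30 mm of shift or 45 degrees of turn. Its arguments: {"type":"object","properties":{"increments":{"type":"array","items":{"type":"array","items":{"type":"number"}}},"force":{"type":"number"}},"required":["increments"]}

```bash
mkdir -p pics; ls; python3 - <<'E'
from rig import *
import cv2,pickle
s=state();print({k:s[k] for k in('time_s','tool_pos','tcp_rot','grip_width')})
for n in('side','top'):
    d=get_image(n);pickle.dump(d,open(f'pics/{n}0.pkl','wb'));cv2.imwrite(f'pics/{n}0.png',d['pixels'])
    print(n,d['fx'],d['fy'],d['cx'],d['cy'],d['D'],d['R'],d['t'])
E
```

```text
pics
{'time_s': 0.0, 'tool_pos': array([179.8934524 , 519.18161965, 217.81051255]), 'tcp_rot': array([-5.21767772e-01, -3.09726864e+00,  2.68531021e-03]), 'grip_width': 93.2329110582276}
side 446.1115718604388 446.1115718604388 283.733927703969 223.9468480259608 [-0.0678199  0.         0.         0.         0.       ] [[ 0.9542402  -0.298996   -0.00519899]
 [-0.18424134 -0.57413114 -0.79776473]
 [ 0.23554356  0.76221704 -0.60294644]] [-547.10443543  189.37529384 1098.18947568]
top 470.1490044392495 470.1490044392495 277.16160072808776 210.2020594635913 [0.04723822 0.         0.         0.         0.        ] [[-0.02769922 -0.99957287  0.00931799]
 [-0.99505382  0.026682   -0.09568684]
 [ 0.09539735 -0.01192235 -0.99536787]] [ -52.82118461  569.67226452 1140.28780263]
```

View pics/side0.png

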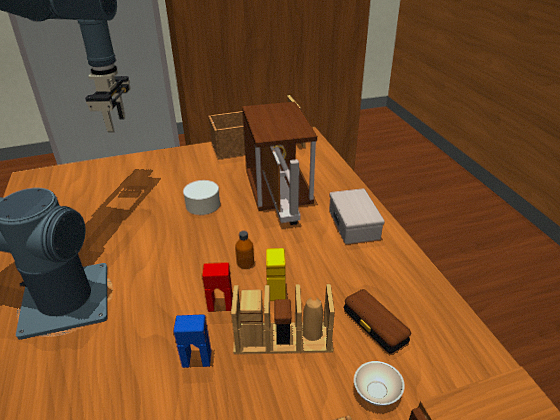

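View pics/top0.png

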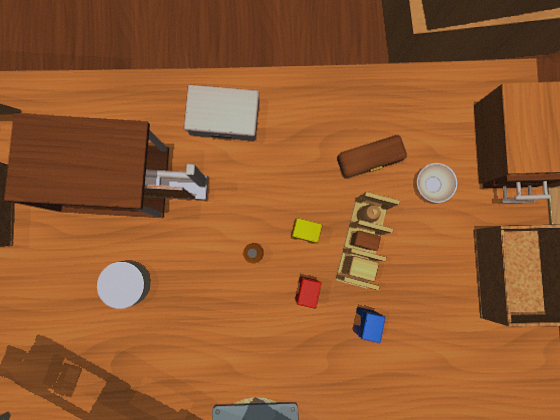

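The side view shows the dark rack at (280,150) with its handle post at (295,190), and the organiser at (283,320). The top view shows the rack at (80,165), its handle at (197,178), and the organiser at (367,242).
Possible saddles in the top view are the pale one in the organiser (361,268), blue (370,325), red (309,292) and yellow (307,230). I choose the pale one, and a close crop will check it.

```bash
cat > h.py <<'E'
import numpy as np,cv2,pickle
def ray(d,px):
    K=np.array([[d['fx'],0,d['cx']],[0,d['fy'],d['cy']],[0,0,1]])
    u=cv2.undistortPoints(np.array(px,float).reshape(-1,1,2),K,np.array(d['D'])).reshape(-1,2)
    R=np.array(d['R']);c=-R.T@np.array(d['t'])
    return c,np.c_[u,np.ones(len(u))]@R
def onz(d,px,z):
    c,v=ray(d,px);return c+v*((z-c[2])/v[:,2])[:,None]
def proj(d,X):
    K=np.array([[d['fx'],0,d['cx']],[0,d['fy'],d['cy']],[0,0,1]])
    return cv2.projectPoints(np.array(X,float).reshape(-1,1,3),cv2.Rodrigues(np.array(d['R']))[0],np.array(d['t'],float),K,np.array(d['D']))[0].reshape(-1,2)
def crop(d,x0,y0,x1,y1,s):
    im=cv2.resize(d['pixels'][y0:y1,x0:x1],None,fx=s,fy=s,interpolation=cv2.INTER_CUBIC)
    for x in range(-(-x0//10)*10,x1,10): cv2.putText(im,str(x),((x-x0)*s,8),0,.3,(255,255,255),1);cv2.line(im,((x-x0)*s,10),((x-x0)*s,14),(255,255,255),1)
    for y in range(-(-y0//10)*10,y1,10): cv2.putText(im,str(y),(0,(y-y0)*s),0,.3,(255,255,255),1)
    return im
E
python3 - <<'E'
from h import *
d=pickle.load(open('pics/top0.pkl','rb'));e=pickle.load(open('pics/side0.pkl','rb'))
a=crop(d,330,185,410,295,5);b=crop(d,140,115,220,225,5)
cv2.imwrite('pics/c1.png',np.hstack([a,b]))
a=crop(e,225,280,345,360,3);b=crop(e,235,95,335,235,4)
c=np.zeros((560,760,3),np.uint8);c[:a.shape[0],:a.shape[1]]=a;c[:b.shape[0],360:760]=b
cv2.imwrite('pics/c2.png',c)
E
```

```text
(no output)
```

View pics/c1.png

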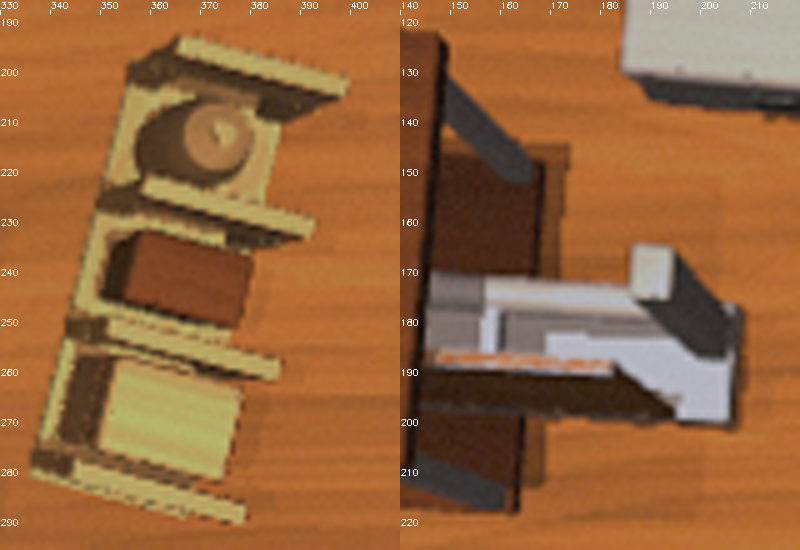

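View pics/c2.png

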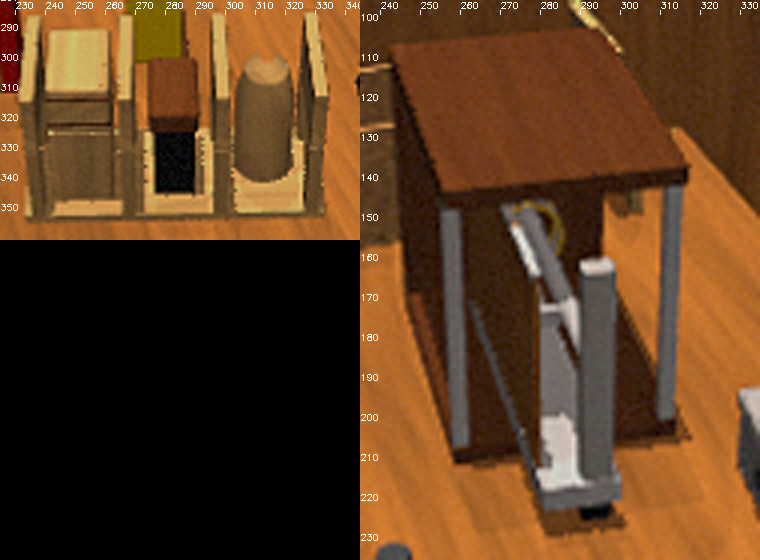

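The crops confirm the choice. The pale bridge has its top at (349–379, 257–281) in the top view, with the brush and cone in the other two bays. The steel handle top is at (186–194, 164–175), and the panel is on the side nearer the robot.

```bash
python3 - <<'E'
from h import *
np.set_printoptions(precision=1,suppress=True)
d=pickle.load(open('pics/top0.pkl','rb'));e=pickle.load(open('pics/side0.pkl','rb'))
H=onz(d,[(186.4,163.9),(194.2,164),(194.2,174.6),(186.2,174.5)],220);print('handle',H.mean(0),H)
Hs=onz(e,[(290.3,161.5),(297.5,161.2),(298,159.5),(292,159.5)],220);print('handle side',Hs.mean(0))
S=onz(d,[(148,122),(143.2,217)],243);print('shelf',S,np.degrees(np.arctan2(*(S[0]-S[1])[[1,0]])))
Ss=onz(e,[(255.5,143.5),(316,137)],243);print('shelfside',Ss,np.degrees(np.arctan2(*(Ss[1]-Ss[0])[[1,0]])))
P=onz(d,[(226/5+100,172),(182,187.5),(146,185.5)],210);print('panel',P)
T=onz(d,[(352.8,256.6),(378.6,262.6),(374.4,281.4),(349.4,274.6)],128);print('saddle',T.mean(0),T)
print('yaw long',[np.degrees(np.arctan2(*(a-b)[[1,0]])) for a,b in((T[0],T[1]),(T[3],T[2]))])
Ts=onz(e,[(241,290),(261,290),(261,311.5),(240,311.5)],128);print('saddle side',Ts.mean(0),Ts)
W=onz(d,[(366,193),(399,204),(360,221),(392,231.5),(352,248.5),(386,258.5),(345,278),(379,289)],132);print('walls',W)
for n,p,z in(('hat',(120,284),60),('scent',(254,253),105)):print(n,onz(d,[p],z))
for c in(( 296,219),(321,223),(320,241),(293,238)):print('yel',onz(d,[c],120))
for c in((302,275),(321,280),(317,307),(298,304)):print('red',onz(d,[c],120))
E
```

```text
handle [640.1 112.5 220. ] [[651.6 120.4 220. ]
 [651.  104.2 220. ]
 [628.6 104.5 220. ]
 [629.2 121.1 220. ]]
handle side [641.9 117.8 220. ]
shelf [[735.6 193.2 243. ]
 [540.9 203.5 243. ]] -3.0213142636762647
shelfside [[556.1 203.5 243. ]
 [730.5 189.6 243. ]] -4.554675997034675
panel [[638.4 208.2 210. ]
 [603.7 131.9 210. ]
 [609.8 206.6 210. ]]
saddle [ 421.4 -257.6  128. ] [[ 449.1 -234.2  128. ]
 [ 434.2 -291.4  128. ]
 [ 392.8 -279.9  128. ]
 [ 409.3 -224.8  128. ]]
yaw long [np.float64(75.42145071750826), np.float64(73.36683150205332)]
saddle side [ 421.1 -259.4  128. ] [[ 408.7 -223.8  128. ]
 [ 449.3 -236.7  128. ]
 [ 433.5 -295.   128. ]
 [ 393.  -282.3  128. ]]
walls [[ 591.8 -269.7  132. ]
 [ 564.7 -343.   132. ]
 [ 528.5 -253.2  132. ]
 [ 503.  -324.   132. ]
 [ 467.2 -232.5  132. ]
 [ 443.  -307.4  132. ]
 [ 402.2 -214.   132. ]
 [ 376.1 -288.4  132. ]]
hat [[400.2 307.2  60. ]]
scent [[463.3 -11.5 105. ]]
yel [[ 537.8 -109.7  120. ]]
yel [[ 527.2 -166.4  120. ]]
yel [[ 486.3 -162.6  120. ]]
yel [[ 494.7 -101.5  120. ]]
red [[ 410.9 -119.2  120. ]]
red [[ 398.6 -161.6  120. ]]
red [[ 339.2 -150.3  120. ]]
red [[ 346.9 -108.   120. ]]
```

move_arm(
  increments=[
    [0,0,-1,0,0,-0.113,0],
    [0,0,-1,0,0,-0.113,0],
    [0,0,-0.8,0,0,-0.113,0],
    [-0.8,-0.62,0,0,0,0,0],
    [-0.8,-0.62,0,0,0,0,0],
  ],
)

```text
time_s: 0.52
tool_pos: [225.5, 480.1, 304.2]
tcp_rot: [0.1, 3.138, 0.004]
wrist_force: [-0.1, 0.2, -0.4]
grip_width: 64.3
grasp_force: 0.0
```

move_arm(
  increments=[
    [-0.8,-0.62,0,0,0,0,0],
    [-0.8,-0.62,0,0,0,0,0],
    [-0.8,-0.62,0,0,0,0,0],
    [-0.8,-0.62,0,0,0,0,0],
    [-0.8,-0.62,0,0,0,0,0],
  ],
)

```text
time_s: 0.93
tool_pos: [339.6, 377.2, 302.3]
tcp_rot: [-0.106, -3.139, 0.001]
wrist_force: [0.1, 0.6, -0.2]
grip_width: 46.6
grasp_force: 0.0
```

move_arm(
  increments=[
    [-0.8,-0.62,0,0,0,0,0],
    [-0.8,-0.62,0,0,0,0,0],
    [-0.8,-0.62,0,0,0,0,0],
    [-0.8,-0.62,0,0,0,0,0],
    [-0.8,-0.62,0,0,0,0,0],
  ],
)

```text
time_s: 1.35
tool_pos: [453.2, 276.2, 302.3]
tcp_rot: [-0.106, -3.139, 0.0]
wrist_force: [0.0, 0.8, -0.2]
grip_width: 46.4
grasp_force: 0.0
```

move_arm(
  increments=[
    [-0.8,-0.62,0,0,0,0,0],
    [-0.8,-0.62,0,0,0,0,0],
    [-0.8,-0.62,0,0,0,0,0],
    [-0.8,-0.62,0,0,0,0,0],
    [-0.8,-0.62,0,0,0,0,0],
  ],
)

```text
time_s: 1.77
tool_pos: [566.6, 175.4, 302.1]
tcp_rot: [-0.106, -3.139, 0.0]
wrist_force: [0.1, 1.4, -0.2]
grip_width: 46.4
grasp_force: 0.0
```

```bash
cat >> h.py <<'E'
from scipy.spatial.transform import Rotation as Ro
def st(s):
    M=Ro.from_rotvec(s['tcp_rot']).as_matrix();psi=np.degrees(np.arctan2(M[1,1],M[0,1]))
    print('t',round(s['time_s'],2),'pos',np.round(s['tool_pos'],1),'psi',round(psi,1),'zaxis',np.round(M[:,2],3),'w',round(s['grip_width'],1),'gf',round(float(s['grasp_force']),1),'F',np.round(s['wrist_force'],1),'j6',round(s['qpos'][5],2));return M
def go(s,tgt,psi=None):
    M=st(s);D=np.array(tgt)-s['tool_pos'];print('units',np.round(M.T@D/30,2))
    if psi is not None:
        p=np.degrees(np.arctan2(M[1,1],M[0,1]));print('wz units',round(-((psi-p+180)%360-180)/45,3))
E
python3 - <<'E'
from rig import *;from h import *
go(state(),(641,115,250),86)
d=get_image('top');e=get_image('side');pickle.dump((d,e),open('pics/1.pkl','wb'))
b=crop(d,140,100,270,225,4);a=crop(e,255,60,345,235,3)
c=np.zeros((525,790,3),np.uint8);c[:b.shape[0],:b.shape[1]]=b;c[:a.shape[0],520:790]=a
cv2.imwrite('pics/c3.png',c)
E
```

```text
t 1.77 pos [566.6 175.4 302.1] psi 86.1 zaxis [-0.001 -0.    -1.   ] w 46.4 gf 0.0 F [ 0.1  1.4 -0.2] j6 -1.39
units [-2.61 -1.84  1.74]
wz units 0.003
```

View pics/c3.png

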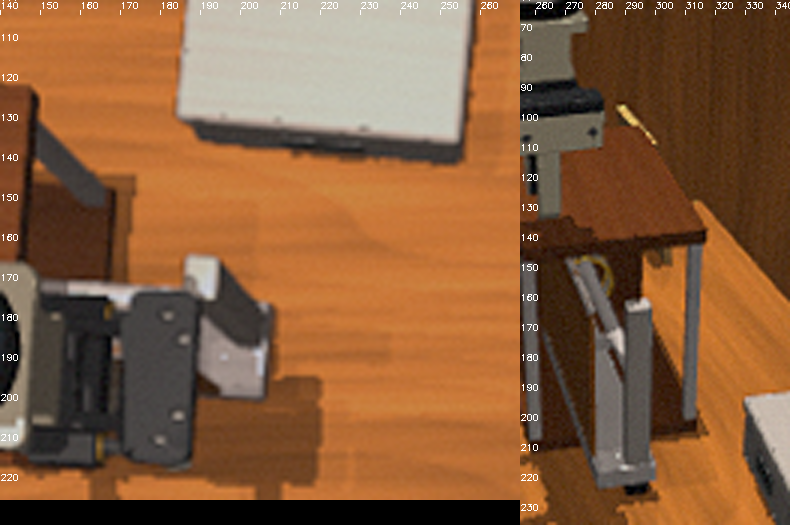

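The picture shows the gripper short of the post. The post's top is still in view at (190,169) in the top view and (294,161) in the side view, which agrees with (641,115). I now move above it and go down.

move_arm(
  increments=[
    [-0.7,-0.5,0,0,0,0,0],
    [-0.7,-0.5,0,0,0,0,0],
    [-0.7,-0.5,0,0,0,0,0],
    [-0.5,-0.35,0,0,0,0,0],
    [0,0,0.6,0,0,0,0],
  ],
)

```text
time_s: 2.28
tool_pos: [643.3, 113.8, 286.8]
tcp_rot: [0.11, 3.134, -0.001]
wrist_force: [-0.6, -0.5, 0.2]
grip_width: 46.5
grasp_force: 0.0
```

move_arm(
  increments=[
    [0,0,0.6,0,0,0,0],
    [0,0,0,0,0,0,0],
    [0,0,0,0,0,0,0],
  ],
)

```text
time_s: 2.53
tool_pos: [638.8, 116.5, 265.4]
tcp_rot: [-0.105, -3.136, -0.0]
wrist_force: [0.2, -0.1, 0.7]
grip_width: 46.6
grasp_force: 0.0
```

```bash
python3 - <<'E'
from rig import *;from h import *
go(state(),(641,115,188),86)
d=get_image('top');e=get_image('side');pickle.dump((d,e),open('pics/2.pkl','wb'))
b=crop(d,140,120,260,225,4);a=crop(e,245,60,345,235,3)
c=np.zeros((525,790,3),np.uint8);c[:b.shape[0],:b.shape[1]]=b;c[:a.shape[0],490:790]=a
cv2.imwrite('pics/c4.png',c)
E
```

```text
t 2.53 pos [638.8 116.5 265.4] psi 86.2 zaxis [-0.004  0.    -1.   ] w 46.6 gf 0.0 F [ 0.2 -0.1  0.7] j6 -1.49
units [-0.09 -0.05  2.58]
wz units 0.003
```

View pics/c4.png

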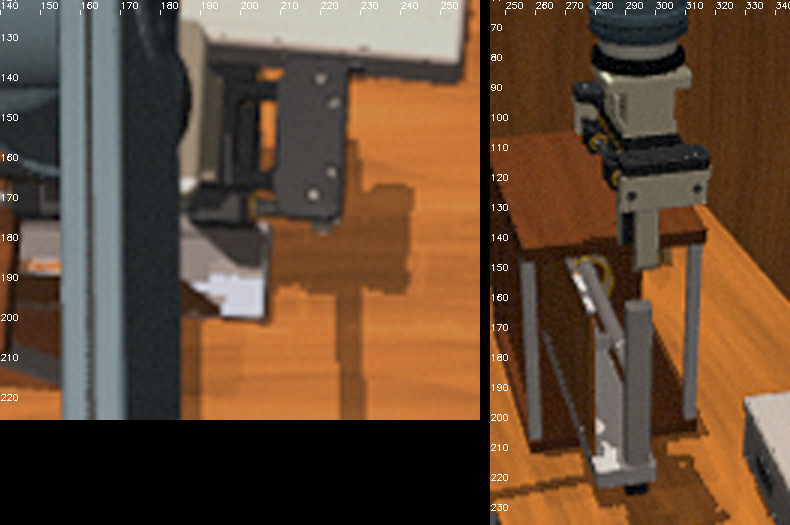

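The side view shows the front fingertip at (298,148), just above and in front of the post top at (294,160). That fits, so I go down and grip.

move_arm(
  increments=[
    [0,0,0.6,0,0,0,0],
    [0,0,0.6,0,0,0,0],
    [-0.05,0,0.4,0,0,0,0],
    [-0.03,-0.03,0.2,0,0,0,0],
  ],
)

```text
time_s: 2.97
tool_pos: [641.9, 115.4, 211.9]
tcp_rot: [-0.105, -3.139, -0.0]
wrist_force: [0.4, -0.4, 0.1]
grip_width: 46.7
grasp_force: 0.0
```

move_arm(
  increments=[
    [0,0,0.4,0,0,0,0],
    [0,0,0.4,0,0,0,0],
    [0,0,0,0,0,0,0],
    [0,0,0,0,0,0,0.5],
    [0,0,0,0,0,0,0.5],
  ],
)

```text
time_s: 3.38
tool_pos: [643.0, 115.0, 189.9]
tcp_rot: [0.106, 3.138, 0.0]
wrist_force: [1.0, -0.1, 0.3]
grip_width: 37.0
grasp_force: 0.0
```

move_arm(
  increments=[
    [0,0,0,0,0,0,0.7],
    [0,0,0,0,0,0,0.7],
    [0,0,0,0,0,0,1],
    [0,0,0,0,0,0,1],
  ],
  force=20,
)

```text
time_s: 3.72
tool_pos: [642.7, 114.9, 189.5]
tcp_rot: [0.106, 3.138, 0.0]
wrist_force: [-0.1, 0.3, 2.4]
grip_width: 17.9
grasp_force: 20.0
```

```bash
python3 - <<'E'
from rig import *;from h import *
go(state(),(641,115,188),86)
E
```

```text
t 3.72 pos [642.7 114.9 189.5] psi 86.1 zaxis [ 0.001 -0.    -1.   ] w 17.9 gf 20.0 F [-0.1  0.3  2.4] j6 -1.5
units [ 0.06 -0.    0.05]
wz units 0.003
```

move_arm(
  increments=[
    [0,-0.2,0,0,0,0,1],
    [0,-0.3,0,0,0,0,1],
    [0,-0.4,0,0,0,0,1],
    [0,-0.4,0,0,0,0,1],
    [0,-0.4,0,0,0,0,1],
  ],
)

```text
time_s: 4.13
tool_pos: [638.3, 64.0, 189.5]
tcp_rot: [-0.105, -3.14, -0.002]
wrist_force: [-3.0, 3.6, 6.3]
grip_width: 17.6
grasp_force: 20.0
```

move_arm(
  increments=[
    [0,-0.4,0,0,0,0,1],
    [0,-0.4,0,0,0,0,1],
    [0,-0.4,0,0,0,0,1],
    [0,-0.4,0,0,0,0,1],
    [0,-0.4,0,0,0,0,1],
  ],
)

```text
time_s: 4.55
tool_pos: [633.1, 4.1, 189.5]
tcp_rot: [-0.106, -3.137, -0.002]
wrist_force: [-6.0, 4.3, 8.1]
grip_width: 18.0
grasp_force: 20.0
```

```bash
python3 - <<'E'
from rig import *;from h import *
st(state())
E
```

```text
t 4.55 pos [633.1   4.1 189.5] psi 86.1 zaxis [-0.002  0.001 -1.   ] w 18.0 gf 20.0 F [-6.   4.3  8.1] j6 -1.67
```

move_arm(
  increments=[
    [0.02,-0.4,0,0,0,0,1],
    [0.02,-0.4,0,0,0,0,1],
    [0.02,-0.4,0,0,0,0,1],
    [0.02,-0.4,0,0,0,0,1],
    [0.02,-0.4,0,0,0,0,1],
  ],
)

```text
time_s: 4.97
tool_pos: [627.9, -56.2, 189.5]
tcp_rot: [0.106, 3.138, 0.001]
wrist_force: [1.4, 3.3, 4.9]
grip_width: 17.9
grasp_force: 20.0
```

move_arm(
  increments=[
    [0.02,-0.2,0,0,0,0,1],
    [0.01,-0.2,0,0,0,0,1],
    [0,-0.15,0,0,0,0,1],
    [0,-0.1,0,0,0,0,1],
    [0,-0.1,0,0,0,0,1],
  ],
)

```text
time_s: 5.38
tool_pos: [627.3, -65.7, 189.0]
tcp_rot: [0.1, 3.136, 0.031]
wrist_force: [8.6, 38.8, 4.7]
grip_width: 36.2
grasp_force: 20.1
```

```bash
python3 - <<'E'
from rig import *;from h import *
st(state())
E
```

```text
t 5.38 pos [627.3 -65.7 189. ] psi 86.4 zaxis [ 0.005  0.02  -1.   ] w 36.2 gf 20.1 F [ 8.6 38.8  4.7] j6 -1.8
```

move_arm(
  increments=[
    [0,0.2,0,0,0,0,1],
    [0,0.15,0,0,0,0,1],
    [0,0,0,0,0,0,1],
    [0,0,0,0,0,0,1],
  ],
)

```text
time_s: 5.72
tool_pos: [627.9, -56.6, 189.3]
tcp_rot: [0.099, 3.136, 0.026]
wrist_force: [7.1, 34.6, 6.4]
grip_width: 18.5
grasp_force: 20.1
```

```bash
python3 - <<'E'
from rig import *;from h import *
st(state())
E
```

```text
t 5.72 pos [627.9 -56.6 189.3] psi 86.4 zaxis [ 0.005  0.017 -1.   ] w 18.5 gf 20.1 F [ 7.1 34.6  6.4] j6 -1.79
```

move_arm(
  increments=[
    [0,0.15,0,0,0,0,1],
    [0,0.15,0,0,0,0,1],
    [0,0,0,0,0,0,1],
  ],
)

```text
time_s: 5.97
tool_pos: [627.9, -56.6, 189.3]
tcp_rot: [0.104, 3.137, 0.003]
wrist_force: [3.9, 8.8, 4.8]
grip_width: 17.8
grasp_force: 20.0
```

```bash
python3 - <<'E'
from rig import *;from h import *
st(state())
E
```

```text
t 5.97 pos [627.9 -56.6 189.3] psi 86.2 zaxis [ 0.003  0.002 -1.   ] w 17.8 gf 20.0 F [3.9 8.8 4.8] j6 -1.77
```

move_arm(
  increments=[
    [0,0.03,0,0,0,0,0],
    [0,0,0,0,0,0,0],
    [0,0,0,0,0,0,0],
    [0,0,-0.5,0,0,0,0],
    [0,0,-0.9,0,0,0,0],
  ],
)

```text
time_s: 6.38
tool_pos: [624.2, -58.2, 226.9]
tcp_rot: [-0.107, -3.131, -0.002]
wrist_force: [0.5, -0.0, 0.5]
grip_width: 45.0
grasp_force: 0.0
```

move_arm(
  increments=[
    [0,0,-0.9,0,0,0,-1],
    [0,0,-0.7,0,0,0,-1],
    [0,0,0,0,0,0.13,-1],
    [0,0,0,0,0,0.13,-1],
    [0,0,0,0,0,0,-1],
  ],
)

```text
time_s: 6.8
tool_pos: [626.5, -58.7, 278.7]
tcp_rot: [-0.433, -3.111, 0.001]
wrist_force: [0.4, -0.1, -0.9]
grip_width: 75.1
grasp_force: 0.0
```

```bash
python3 - <<'E'
from rig import *;from h import *
go(state(),(421.3,-258.5,280),74.5)
E
```

```text
t 6.8 pos [626.5 -58.7 278.7] psi 74.2 zaxis [-0.    -0.001 -1.   ] w 75.1 gf 0.0 F [ 0.4 -0.1 -0.9] j6 -1.56
units [ 4.76 -8.27 -0.04]
wz units -0.008
```

move_arm(
  increments=[
    [0.4,-0.7,0,0,0,0,-1],
    [0.5,-0.85,0,0,0,0,-1],
    [0.5,-0.85,0,0,0,0,-1],
    [0.5,-0.85,0,0,0,0,-1],
    [0.5,-0.85,0,0,0,0,-1],
  ],
)

```text
time_s: 7.22
tool_pos: [522.7, -157.9, 277.8]
tcp_rot: [-0.42, -3.112, 0.0]
wrist_force: [-0.2, 0.0, 0.6]
grip_width: 93.1
grasp_force: 0.0
```

move_arm(
  increments=[
    [0.5,-0.85,0,0,0,0,-1],
    [0.5,-0.85,0,0,0,0,-1],
    [0.5,-0.9,0,0,0,0,-1],
    [0.5,-0.9,0,0,0,0,-1],
    [0.3,-0.65,0,0,0,0,-1],
  ],
)

```text
time_s: 7.63
tool_pos: [421.9, -259.8, 278.1]
tcp_rot: [-0.422, -3.111, 0.001]
wrist_force: [0.2, 0.5, -0.6]
grip_width: 93.3
grasp_force: 0.0
```

move_arm(
  increments=[
    [0,0,0,0,0,0,-1],
  ],
)

```text
time_s: 7.72
tool_pos: [421.5, -261.1, 278.1]
tcp_rot: [-0.427, -3.11, 0.002]
wrist_force: [-0.1, -0.0, -0.3]
grip_width: 92.7
grasp_force: 0.0
```

```bash
python3 - <<'E'
from rig import *;from h import *
go(state(),(421.3,-258.5,82),74.5)
d=get_image('top');e=get_image('side');pickle.dump((d,e),open('pics/3.pkl','wb'))
b=crop(d,130,120,310,230,4)
a=crop(e,210,90,350,330,2)
b=crop(d,130,120,290,230,3);a=crop(e,230,110,330,240,3)
c=np.zeros((400,790,3),np.uint8);c[:b.shape[0],:b.shape[1]]=b;c[:a.shape[0],490:790]=a
cv2.imwrite('pics/c5.png',c)
E
```

```text
t 7.72 pos [ 421.5 -261.1  278.1] psi 74.4 zaxis [-0.003 -0.001 -1.   ] w 92.7 gf 0.0 F [-0.1 -0.  -0.3] j6 -2.08
units [0.02 0.09 6.54]
wz units -0.003
```

View pics/c5.png

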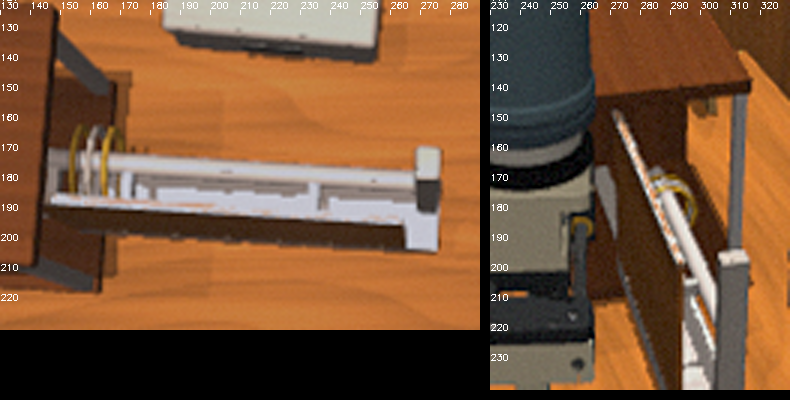

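The carriage is out: bar from (150,173) to (268,180) in the top view, handle top at (273,175), brackets near x 172 and 236, and rings on the bar in the second bay at x 155–171. I now measure the bar and lower onto the saddle.

```bash
python3 - <<'E'
from h import *
np.set_printoptions(precision=1,suppress=True)
d,e=pickle.load(open('pics/3.pkl','rb'))
hsv=cv2.cvtColor(d['pixels'],cv2.COLOR_BGR2HSV)
for x in (185,200,215,230,245,260):print(x,'S',hsv[166:204,x,1],'V',hsv[166:204,x,2],sep='\n')
print('rows 184 V',hsv[185,160:245,2])
H=onz(d,[(272.7,174.5)],220);print(H)
He=onz(e,[((707+732)/6-490/3+230,110+258/3)],220);print('side',He)
E
```

```text
185
S
[177 181 177 184 187 141  51  28   1  13  13  41  40  32  37  38  13  13
  13  16  17  12  33  16   9 177 157 163 170 188 210 143 113 155 183 184
 181 178]
V
[171 162 164 169 176 164 161 199 198 208 200 185 141 118 139 134 163 211
 209 209 210 198 200 196 111  52  60  64  57  57  57  59  72 135 195 187
 189 193]
200
S
[184 181 181 179 183 187 144  53  26   4  10  18  42  40  38  35  38  13
  15  13  18  14  72  22  10  21 179 179 159 152 148 150 125  90 169 183
 183 182]
V
[184 175 166 172 180 183 174 172 198 200 203 195 182 139 126 140 133 159
 211 208 210 195 199 201 181  95  57  60  61  62  62  61  61  79 139 198
 199 195]
215
S
[181 179 187 183 182 183 190 116  19  23   8   8  24  41  39  34  38  45
  10  16  16  14  14   8  20  17  55 211 188 157 169 146 170 105 103 180
 183 185]
V
[197 199 198 201 196 192 201 192 176 199 202 202 195 176 132 120 141 136
 157 211 209 207 207 197 201 192  83  58  61  65  59  63  57  63  79 143
 206 199]
230
S
[186 185 180 176 179 182 184 186 128  28  17  14   8  30  41  40  36  43
  13  14  12  15  14  14  13  17  15  90 146 161 144 169 159 
[... 525 characters left out ...]
1 180 179 182 186 185 104  29   9  15  10  32  41  37
  35  41  16  13  16  13  16   9  22  16  14 180 160 143 176 134 158 183
  90  91]
V
[191 196 202 201 200 200 198 188 188 185 167 186 198 211 203 194 163 125
 144 144 155 198 210 209 211 197 198 209 168  51  59  64  61  61  63  60
  62  84]
rows 184 V [171 169 170 151 173 174 188 193 148 135 179 210 216 168 107 177 214 213
 213 173 136 132 177 213 208 209 206 207 208 208 207 207 208 209 208 208
 208 207 208 209 208 209 209 209 211 210 213 212 209 208 208 207 207 208
 209 211 213 212 212 213 213 213 212 194 159 160 160 159 178 213 212 212
 211 207 208 195 143 126 142 147 159 160 152 139 138]
[[624.7 -58.8 220. ]]
side [[614.  -56.4 220. ]]
```

move_arm(
  increments=[
    [0.02,0.08,1,0,0,0,-1],
    [0,0,1,0,0,0,-1],
    [0,0,1,0,0,0,-1],
    [0,0,0.8,0,0,0,-1],
    [0,0,0.7,0,0,0,-1],
  ],
)

```text
time_s: 8.23
tool_pos: [424.7, -253.9, 141.6]
tcp_rot: [-0.421, -3.112, -0.002]
wrist_force: [-0.5, -0.8, -0.3]
grip_width: 93.4
grasp_force: 0.0
```

move_arm(
  increments=[
    [0,0,0.7,0,0,0,-1],
    [0,0,0.6,0,0,0,-1],
    [0,0,0.5,0,0,0,-1],
    [0,0,0.2,0,0,0,-1],
    [0,0,0,0,0,0,-1],
  ],
)

```text
time_s: 8.65
tool_pos: [424.2, -254.0, 82.1]
tcp_rot: [-0.422, -3.11, -0.004]
wrist_force: [-0.3, 0.5, 0.1]
grip_width: 93.2
grasp_force: 0.0
```

```bash
python3 - <<'E'
from rig import *;from h import *
go(state(),(421.3,-258.5,82),74.5)
E
```

```text
t 8.65 pos [ 424.2 -254.    82.1] psi 74.6 zaxis [-0.003  0.003 -1.   ] w 93.2 gf 0.0 F [-0.3  0.5  0.1] j6 -2.07
units [ 0.05 -0.17  0.  ]
wz units 0.001
```

move_arm(
  increments=[
    [0.05,-0.16,0,0,0,0,-1],
    [0,0,0,0,0,0,0],
    [0,0,0,0,0,0,0.2],
    [0,0,0,0,0,0,0.4],
    [0,0,0,0,0,0,0.6],
  ],
  force=15,
)

```text
time_s: 9.07
tool_pos: [422.1, -260.2, 84.4]
tcp_rot: [0.426, 3.112, -0.001]
wrist_force: [-0.4, 0.4, 1.0]
grip_width: 70.6
grasp_force: 0.0
```

move_arm(
  increments=[
    [0,0,0,0,0,0,0.8],
    [0,0,0,0,0,0,1],
    [0,0,0,0,0,0,1],
  ],
  force=15,
)

```text
time_s: 9.32
tool_pos: [422.0, -259.8, 84.0]
tcp_rot: [0.426, 3.112, -0.0]
wrist_force: [0.1, 1.6, 3.0]
grip_width: 60.8
grasp_force: 14.8
```

```bash
python3 - <<'E'
from rig import *;from h import *
np.set_printoptions(precision=1,suppress=True)
go(state(),(421.3,-258.5,82),74.5)
d,e=pickle.load(open('pics/3.pkl','rb'))
c=np.array([185,200,215,230,245,260]);r=np.array([171.5,172.5,173.4,174.3,175.2,176.2])+3.85
L=onz(d,np.c_[c,r],135);print(L)
p=np.polyfit(L[:,1],L[:,0],1);print('slope deg',np.degrees(np.arctan(p[0])),'x at y=-56.6, 97.8',np.polyval(p,[-56.6,97.8]))
E
```

```text
t 9.32 pos [ 422.  -259.8   84. ] psi 74.4 zaxis [ 0. -0. -1.] w 60.8 gf 14.8 F [0.1 1.6 3. ] j6 -2.08
units [0.  0.  0.1]
wz units -0.002
[[642.5 139.1 135. ]
 [639.3 105.4 135. ]
 [636.4  71.6 135. ]
 [633.5  37.8 135. ]
 [630.6   3.9 135. ]
 [627.4 -30.  135. ]]
slope deg 5.041973829994851 x at y=-56.6, 97.8 [625.1 638.8]
```

move_arm(
  increments=[
    [0,0,-0.2,0,0,0,1],
    [0,0,-0.5,0,0,0,1],
    [0,0,-0.8,0,0,0,1],
    [0,0,-0.8,0,0,0,1],
    [0,0,-0.8,0,0,0,1],
  ],
  force=20,
)

```text
time_s: 9.73
tool_pos: [421.3, -259.6, 177.5]
tcp_rot: [-0.425, -3.111, -0.001]
wrist_force: [0.0, 0.5, -2.0]
grip_width: 61.0
grasp_force: 19.7
```

move_arm(
  increments=[
    [0,0,-0.8,0,0,0,1],
    [0,0,-0.7,0,0,0,1],
    [0,0,-0.4,0,0,0,1],
    [0,0,0,0,0,0,1],
  ],
)

```text
time_s: 10.07
tool_pos: [422.8, -261.0, 236.8]
tcp_rot: [0.425, 3.108, -0.006]
wrist_force: [0.4, 0.4, -0.9]
grip_width: 60.8
grasp_force: 19.7
```

```bash
python3 - <<'E'
from rig import *;from h import *
go(state(),(440,120,234),-5)
E
```

```text
t 10.07 pos [ 422.8 -261.   236.8] psi 74.4 zaxis [ 0.004 -0.004 -1.   ] w 60.8 gf 19.7 F [ 0.4  0.4 -0.9] j6 -2.08
units [ 2.86 12.39  0.04]
wz units 1.765
```

move_arm(
  increments=[
    [0,0,0,0,0,0.1,1],
    [0,0,0,0,0,0.14,1],
    [0,0,0,0,0,0.15,1],
    [0,0,0,0,0,0.15,1],
    [0,0,0,0,0,0.15,1],
  ],
)

```text
time_s: 10.48
tool_pos: [421.2, -259.4, 232.4]
tcp_rot: [-1.251, -2.879, -0.001]
wrist_force: [-0.9, 0.5, -1.3]
grip_width: 61.1
grasp_force: 19.7
```

move_arm(
  increments=[
    [0,0,0,0,0,0.15,1],
    [0,0,0,0,0,0.15,1],
    [0,0,0,0,0,0.15,1],
    [0,0,0,0,0,0.15,1],
    [0,0,0,0,0,0.15,1],
  ],
)

```text
time_s: 10.9
tool_pos: [421.1, -259.4, 232.3]
tcp_rot: [-2.033, -2.392, 0.0]
wrist_force: [-0.8, 0.2, -2.0]
grip_width: 61.0
grasp_force: 19.7
```

move_arm(
  increments=[
    [0,0,0,0,0,0.15,1],
    [0,0,0,0,0,0.12,1],
    [0,0,0,0,0,0.05,1],
    [0.5,0,0,0,0,0,1],
    [0.8,0,0,0,0,0,1],
  ],
)

```text
time_s: 11.32
tool_pos: [424.5, -221.3, 232.4]
tcp_rot: [-2.312, -2.124, 0.001]
wrist_force: [1.3, 0.0, -1.2]
grip_width: 60.9
grasp_force: 19.7
```

```bash
python3 - <<'E'
from rig import *;from h import *
go(state(),(440,120,234),-5)
E
```

```text
t 11.32 pos [ 424.5 -221.3  232.4] psi -4.9 zaxis [-0.002  0.001 -1.   ] w 60.9 gf 19.7 F [ 1.3  0.  -1.2] j6 -0.63
units [11.38 -0.45 -0.05]
wz units 0.003
```

move_arm(
  increments=[
    [0.95,-0.03,0,0,0,0,1],
    [0.95,-0.04,0,0,0,0,1],
    [0.95,-0.04,0,0,0,0,1],
    [0.95,-0.04,0,0,0,0,1],
    [0.95,-0.04,0,0,0,0,1],
  ],
)

```text
time_s: 11.73
tool_pos: [430.2, -76.2, 232.8]
tcp_rot: [-2.31, -2.127, 0.001]
wrist_force: [0.6, 0.1, -1.3]
grip_width: 60.8
grasp_force: 19.7
```

move_arm(
  increments=[
    [0.95,-0.04,0,0,0,0,1],
    [0.95,-0.04,0,0,0,0,1],
    [0.95,-0.04,0,0,0,0,1],
    [0.95,-0.04,0,0,0,0,1],
    [0.95,-0.04,0,0,0,0,1],
  ],
)

```text
time_s: 12.15
tool_pos: [435.8, 66.1, 232.9]
tcp_rot: [-2.31, -2.128, 0.001]
wrist_force: [0.4, -0.6, -1.8]
grip_width: 61.0
grasp_force: 19.7
```

move_arm(
  increments=[
    [0.8,-0.04,0,0,0,0,1],
    [0.5,-0.02,0,0,0,0,1],
    [0.3,0,0.3,0,0,0,1],
    [0,0,0.7,0,0,0,1],
    [0,0,0.8,0,0,0,1],
  ],
)

```text
time_s: 12.57
tool_pos: [439.4, 112.8, 179.0]
tcp_rot: [2.308, 2.129, 0.002]
wrist_force: [0.2, -0.0, -2.2]
grip_width: 60.9
grasp_force: 19.7
```

move_arm(
  increments=[
    [0,0,0.8,0,0,0,1],
    [0,0,0.8,0,0,0,1],
    [0,0,0.7,0,0,0,1],
    [0,0,0.4,0,0,0,1],
    [0,0,0,0,0,0,1],
  ],
)

```text
time_s: 12.98
tool_pos: [435.9, 111.8, 95.0]
tcp_rot: [-2.308, -2.124, 0.009]
wrist_force: [-0.5, -0.2, -1.0]
grip_width: 60.7
grasp_force: 19.7
```

```bash
python3 - <<'E'
from rig import *;from h import *
go(state(),(440,120,76),-5)
E
```

```text
t 12.98 pos [435.9 111.8  95. ] psi -4.7 zaxis [-0.008 -0.    -1.   ] w 60.7 gf 19.7 F [-0.5 -0.2 -1. ] j6 0.09
units [0.28 0.12 0.63]
wz units 0.006
```

Still about 19 mm above contact. I lower gently until the force changes.

move_arm(
  increments=[
    [0,0,0.25,0,0,0,1],
    [0,0,0.15,0,0,0,1],
    [0,0,0.1,0,0,0,1],
    [0,0,0,0,0,0,1],
  ],
)

```text
time_s: 13.32
tool_pos: [439.3, 112.0, 83.5]
tcp_rot: [2.312, 2.127, 0.0]
wrist_force: [-0.5, 0.2, -1.9]
grip_width: 61.0
grasp_force: 19.7
```

move_arm(
  increments=[
    [0,0,0.06,0,0,0,1],
    [0,0,0,0,0,0,1],
  ],
)

```text
time_s: 13.48
tool_pos: [439.6, 112.0, 82.1]
tcp_rot: [2.312, 2.127, 0.001]
wrist_force: [-0.6, -0.6, -1.9]
grip_width: 61.3
grasp_force: 19.7
```

```bash
python3 - <<'E'
from rig import *;from h import *
go(state(),(440,120,76),-5)
E
```

```text
t 13.48 pos [439.6 112.   82.1] psi -4.8 zaxis [ 0.001 -0.    -1.   ] w 61.3 gf 19.7 F [-0.6 -0.6 -1.9] j6 0.09
units [ 0.27 -0.01  0.2 ]
wz units 0.005
```

move_arm(
  increments=[
    [0,0,0.08,0,0,0,1],
    [0,0,0.06,0,0,0,1],
    [0,0,0,0,0,0,1],
  ],
)

```text
time_s: 13.73
tool_pos: [439.1, 112.0, 77.4]
tcp_rot: [-2.312, -2.127, 0.0]
wrist_force: [-0.4, 0.4, -0.8]
grip_width: 61.3
grasp_force: 19.7
```

move_arm(
  increments=[
    [0,0,0.05,0,0,0,1],
    [0,0,0,0,0,0,1],
  ],
)

```text
time_s: 13.9
tool_pos: [439.4, 112.0, 76.1]
tcp_rot: [2.312, 2.127, 0.0]
wrist_force: [-0.6, 0.6, -0.9]
grip_width: 60.8
grasp_force: 19.7
```

```bash
python3 - <<'E'
from rig import *;from h import *
st(state())
E
```

```text
t 13.9 pos [439.4 112.   76.1] psi -4.8 zaxis [ 0. -0. -1.] w 60.8 gf 19.7 F [-0.6  0.6 -0.9] j6 0.09
```

move_arm(
  increments=[
    [0,0,0.04,0,0,0,1],
    [0,0,0,0,0,0,1],
  ],
)

```text
time_s: 14.07
tool_pos: [440.3, 111.9, 75.4]
tcp_rot: [2.311, 2.126, 0.002]
wrist_force: [1.4, -0.1, 1.9]
grip_width: 60.8
grasp_force: 19.9
```

move_arm(
  increments=[
    [0,0,0.03,0,0,0,1],
    [0,0,0,0,0,0,1],
  ],
)

```text
time_s: 14.23
tool_pos: [441.0, 111.9, 74.9]
tcp_rot: [2.31, 2.125, 0.004]
wrist_force: [1.4, -0.9, 4.2]
grip_width: 60.3
grasp_force: 19.9
```

```bash
python3 - <<'E'
from rig import *;from h import *
st(state())
E
```

```text
t 14.23 pos [441.  111.9  74.9] psi -4.8 zaxis [ 0.003 -0.    -1.   ] w 60.3 gf 19.9 F [ 1.4 -0.9  4.2] j6 0.09
```

move_arm(
  increments=[
    [0,0,-0.05,0,0,0,0],
    [0,0,0,0,0,0,-1],
    [0,0,0,0,0,0,-1],
    [0,0,0,0,0,0,-1],
    [0,0,-0.3,0,0,0,-1],
  ],
)

```text
time_s: 14.65
tool_pos: [437.6, 112.0, 83.3]
tcp_rot: [-2.31, -2.125, 0.005]
wrist_force: [-1.0, 0.2, 0.4]
grip_width: 82.5
grasp_force: 0.0
```

move_arm(
  increments=[
    [0,0,-0.8,0,0,0,-1],
    [0,0,-0.9,0,0,0,-1],
    [0,0,-0.6,0,0,0,-1],
    [0,0,0,0,0,-0.1,-1],
    [0,0,0,0,0,-0.15,-1],
  ],
)

```text
time_s: 15.07
tool_pos: [440.3, 112.1, 155.7]
tcp_rot: [2.086, 2.345, 0.004]
wrist_force: [-0.5, -1.5, 0.6]
grip_width: 92.5
grasp_force: 0.0
```

move_arm(
  increments=[
    [0,0,0,0,0,-0.15,-1],
    [0,0,0,0,0,-0.15,-1],
    [0,0,0,0,0,-0.15,-1],
    [0,0,0,0,0,-0.15,-1],
    [0,0,0,0,0,-0.15,-1],
  ],
)

```text
time_s: 15.48
tool_pos: [439.1, 112.1, 154.1]
tcp_rot: [-1.314, -2.854, -0.0]
wrist_force: [0.1, 0.3, 0.5]
grip_width: 93.0
grasp_force: 0.0
```

move_arm(
  increments=[
    [0,0,0,0,0,-0.15,-1],
    [0,0,0,0,0,-0.15,-1],
    [0,0,0,0,0,-0.15,-1],
    [0,0,0,0,0,-0.15,-1],
    [0,0,0,0,0,-0.15,-1],
  ],
)

```text
time_s: 15.9
tool_pos: [439.2, 112.1, 154.1]
tcp_rot: [0.429, 3.112, 0.0]
wrist_force: [0.5, -0.5, 0.1]
grip_width: 93.1
grasp_force: 0.0
```

move_arm(
  increments=[
    [0,0,0,0,0,-0.15,-1],
    [0,0,0,0,0,-0.1,-1],
    [0,0,0,0,0,0,-1],
  ],
)

```text
time_s: 16.15
tool_pos: [439.2, 112.1, 154.0]
tcp_rot: [0.126, 3.139, -0.0]
wrist_force: [0.1, -0.2, 0.8]
grip_width: 92.8
grasp_force: 0.0
```

```bash
python3 - <<'E'
from rig import *;from h import *
go(state(),(440,112,86),85)
d=get_image('top');e=get_image('side');pickle.dump((d,e),open('pics/4.pkl','wb'))
b=crop(d,170,200,300,330,3);a=crop(e,150,100,330,260,2)
c=np.zeros((400,790,3),np.uint8);c[:b.shape[0],:b.shape[1]]=b;c[:a.shape[0],400:760]=a
cv2.imwrite('pics/c6.png',c)
E
```

```text
t 16.15 pos [439.2 112.1 154. ] psi 85.4 zaxis [ 0. -0. -1.] w 92.8 gf 0.0 F [ 0.1 -0.2  0.8] j6 -1.49
units [-0.03  0.    2.27]
wz units 0.009
```

View pics/c6.png

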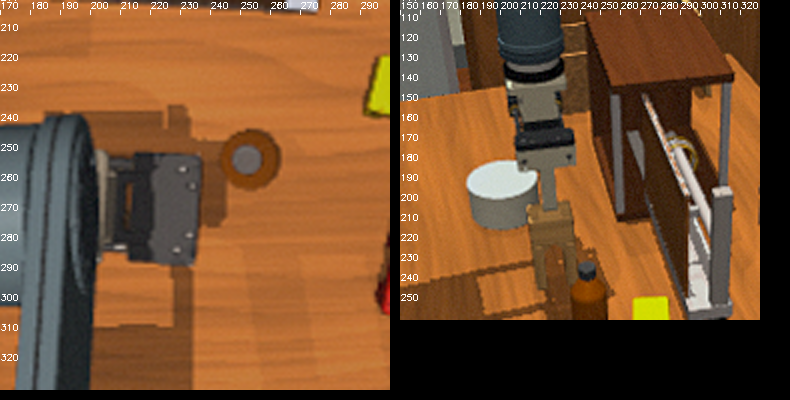

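The side view shows the saddle standing upright at (225,225) with its slot facing along y and the gripper square above it. The carriage has stayed out. I regrasp by the 44 mm width.

move_arm(
  increments=[
    [0,0,0.5,0,0,0,-1],
    [0,0,0.7,0,0,0,-1],
    [0,0,0.6,0,0,0,-1],
    [0,0,0.4,0,0,0,-1],
    [0,0,0.05,0,0,0,-1],
  ],
)

```text
time_s: 16.67
tool_pos: [437.5, 112.0, 84.2]
tcp_rot: [-0.134, -3.134, 0.0]
wrist_force: [0.1, 0.1, 0.2]
grip_width: 92.8
grasp_force: 0.0
```

move_arm(
  increments=[
    [0,0,0,0,0,0,0],
    [0,0,0,0,0,0,0.1],
    [0,0,0,0,0,0,0.3],
    [0,0,0,0,0,0,0.5],
    [0,0,0,0,0,0,0.7],
  ],
  force=15,
)

```text
time_s: 17.08
tool_pos: [439.8, 112.0, 86.8]
tcp_rot: [0.131, 3.137, 0.0]
wrist_force: [0.4, 0.4, 0.3]
grip_width: 64.5
grasp_force: 0.0
```

move_arm(
  increments=[
    [0,0,0,0,0,0,1],
    [0,0,0,0,0,0,1],
    [0,0,0,0,0,0,1],
  ],
  force=20,
)

```text
time_s: 17.33
tool_pos: [439.4, 112.0, 86.2]
tcp_rot: [0.131, 3.139, 0.0]
wrist_force: [-0.2, 1.2, 0.3]
grip_width: 44.7
grasp_force: 0.1
```

```bash
python3 - <<'E'
from rig import *;from h import *
st(state())
E
```

```text
t 17.33 pos [439.4 112.   86.2] psi 85.2 zaxis [ 0.  0. -1.] w 44.7 gf 0.1 F [-0.2  1.2  0.3] j6 -1.48
```

move_arm(
  increments=[
    [0,0,0,0,0,0,1],
    [0,0,-0.2,0,0,0,1],
    [0,0,-0.5,0,0,0,1],
    [0,0,-0.8,0,0,0,1],
    [0,0,-0.9,0,0,0,1],
  ],
  force=25,
)

```text
time_s: 17.75
tool_pos: [437.9, 112.0, 158.0]
tcp_rot: [-0.131, -3.135, 0.0]
wrist_force: [1.5, 0.0, -2.0]
grip_width: 43.8
grasp_force: 25.0
```

move_arm(
  increments=[
    [0,0,-0.9,0,0,0,1],
    [0,0,-0.9,0,0,0,1],
    [0,0,-0.9,0,0,0,1],
    [0,0,-0.9,0,0,0,1],
    [0,0,-0.9,0,0,0,1],
  ],
)

```text
time_s: 18.17
tool_pos: [438.7, 112.0, 294.6]
tcp_rot: [-0.131, -3.139, 0.0]
wrist_force: [1.0, 0.9, -1.3]
grip_width: 43.5
grasp_force: 25.0
```

move_arm(
  increments=[
    [0,0,-0.8,0,0,0,1],
    [0,0,-0.4,0,0,0,1],
    [0,0,0,0,0,0,1],
  ],
)

```text
time_s: 18.42
tool_pos: [440.4, 112.1, 332.3]
tcp_rot: [0.13, 3.133, 0.0]
wrist_force: [0.3, -0.2, -1.5]
grip_width: 43.8
grasp_force: 25.0
```

```bash
python3 - <<'E'
from rig import *;from h import *
go(state(),(638,88,325),85)
E
```

```text
t 18.42 pos [440.4 112.1 332.3] psi 85.2 zaxis [ 0.006  0.    -1.   ] w 43.8 gf 25.0 F [ 0.3 -0.2 -1.5] j6 -1.48
units [-6.63 -0.25  0.28]
wz units 0.005
```

move_arm(
  increments=[
    [-0.4,0,0,0,0,0,1],
    [-0.7,-0.03,0,0,0,0,1],
    [-0.8,-0.04,0,0,0,0,1],
    [-0.8,-0.04,0,0,0,0,1],
    [-0.8,-0.04,0,0,0,0,1],
  ],
)

```text
time_s: 18.83
tool_pos: [544.5, 98.5, 326.8]
tcp_rot: [-0.131, -3.136, 0.0]
wrist_force: [0.7, 0.1, -0.9]
grip_width: 44.0
grasp_force: 25.0
```

move_arm(
  increments=[
    [-0.8,-0.04,0,0,0,0,1],
    [-0.8,-0.04,0,0,0,0,1],
    [-0.8,-0.02,0,0,0,0,1],
    [-0.5,0,0,0,0,0,1],
    [-0.2,0,0,0,0,0,1],
  ],
)

```text
time_s: 19.25
tool_pos: [637.8, 87.3, 325.2]
tcp_rot: [-0.132, -3.134, 0.0]
wrist_force: [0.1, 0.7, -2.5]
grip_width: 44.2
grasp_force: 25.0
```

move_arm(
  increments=[
    [0,0,0,0,0,0,1],
    [0,0,0,0,0,0,1],
    [0,0,0,0,0,0,1],
  ],
)

```text
time_s: 19.5
tool_pos: [635.1, 88.3, 328.6]
tcp_rot: [-0.13, -3.138, -0.0]
wrist_force: [-0.4, -0.7, -1.4]
grip_width: 43.8
grasp_force: 25.0
```

```bash
python3 - <<'E'
from rig import *;from h import *
go(state(),(638,88,232),85)
d=get_image('top');e=get_image('side');pickle.dump((d,e),open('pics/5.pkl','wb'))
a=crop(e,240,50,340,240,3)
b=crop(d,130,100,290,230,3)
c=np.zeros((570,790,3),np.uint8);c[:b.shape[0],:b.shape[1]]=b;c[:a.shape[0],490:790]=a
cv2.imwrite('pics/c7.png',c)
E
```

```text
t 19.5 pos [635.1  88.3 328.6] psi 85.2 zaxis [-0.001  0.    -1.   ] w 43.8 gf 25.0 F [-0.4 -0.7 -1.4] j6 -1.52
units [-0.1  -0.    3.22]
wz units 0.005
```

View pics/c7.png

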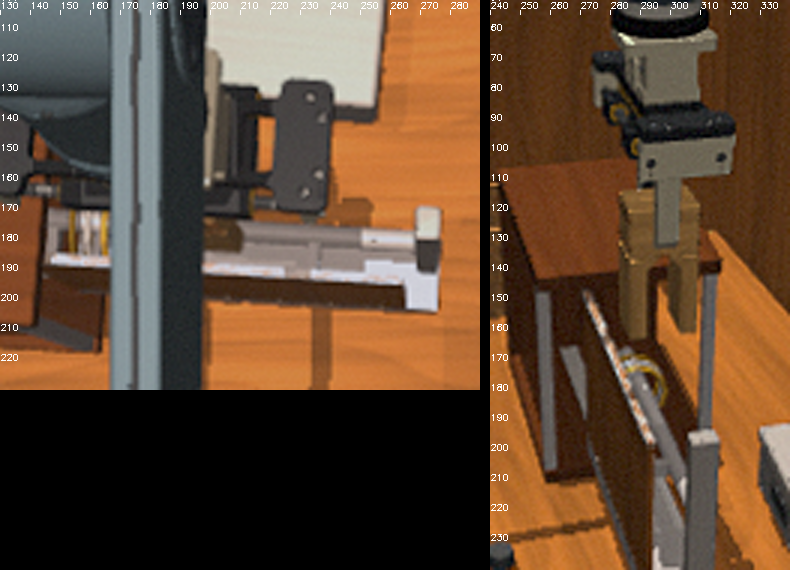

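The side view shows the upright saddle held above the bar. Its legs' feet are at about (288,163) and (306,161) and the slot mid at (296,162). The bar runs below from (280,160) towards (303,210). I check the lateral alignment in figures.

```bash
python3 - <<'E'
from h import *
np.set_printoptions(precision=1,suppress=True)
d,e=pickle.load(open('pics/5.pkl','rb'))
c,v=ray(e,[(284.3,163),(308.7,161),(292.5,162.5),(299.5,161.7)])
X=c+v*((66-c[1])/v[:,1])[:,None];print('feet',X)
B=[[625.1+.0882*(y+56.6),y,135] for y in(-20,0,20,40)];P=proj(e,B);print(P)
g=cv2.cvtColor(e['pixels'],cv2.COLOR_BGR2GRAY)
for p in P:
    r=int(round(p[1]));x=int(round(p[0]));print(r,x-12,g[r,x-12:x+13])
E
```

```text
feet [[596.9  66.  247.5]
 [663.4  66.  242. ]
 [619.   66.  245.1]
 [638.1  66.  244.2]]
[[306.1 215.2]
 [304.2 210.8]
 [302.3 206.5]
 [300.5 202.3]]
215 294 [ 80 110 111 115 126 135 118  73  52  84 153  88  55  80  81  85  84  89
  83  87  81  83 125 133 132]
211 292 [ 47  58  79 110 128 133 129  63  76  62 102 172 205 112  51  81  85  81
  84  81  89  86  87  78 127]
206 290 [ 40  37  44  53  70  93  93  92  94  80  92 105 105 112 110  76  53  78
  85  83  85  82  84  86  86]
202 288 [ 48  37  41  38  44  54  84  55  49  70  93  99 109 110 116  93  37  42
  53  79  81  88  85  84  82]
```

```bash
python3 - <<'E'
from h import *
np.set_printoptions(precision=1,suppress=True,linewidth=250)
d,e=pickle.load(open('pics/5.pkl','rb'))
for r in(126,150,156):print(r,*[e['pixels'][r,280:314,k] for k in(1,2)],sep='\n')
# predicted corners if TCP=(637.5,88), foot z 242
u=np.array([np.cos(np.radians(-5)),np.sin(np.radians(-5))]);w=np.array([-u[1],u[0]])
for dz in(0,15,60):
  print(dz,proj(e,[[*(np.array([637,88])+a*u-22*w),242+dz] for a in(-30,-14,14,30)])[:,:])
print(proj(e,[[*(np.array([637,88])+-30*u+22*w),242]]))
E
```

```text
126
[ 63  61  55  49  52  52  65  76  74  81  83  83  84  76  75  62  97  97  96  97  97  96 104  88  84  83  83  85  83  79  58  52  53  67]
[119 119 108  77  67  70  89 108 107 113 114 113 115 114  98  66 103 104 105 106 104 101 108 115 117 116 114 112 115 108 117  89  89  99]
150
[ 32  26  21  49  55  53  62  69  72  72  80  85  47  21  29  40 112 115 119  74  46  51  49  58  73  77  76  78  77  86  69  75  90  88]
[ 56  57  44  71  74  71  86  95  99 102 110 119  69  43  45  72 191 195 200 120  66  69  66  83  98 103 103 107 105 149 100  75  94  90]
156
[ 21  33  18  34  55  52  59  70  69  72  81  83  46  25  22  61 117 122 119 130 112  59  38  66  70  74  77  74  79 115  75  83  91  90]
[ 52  54  50  57  73  69  82  92  98 102 108 116  67  49  37 106 204 210 207 216 188  92  53  92  97 103 107 102 108 202 111  83  92  97]
0 [[287.1 163.9]
 [293.1 163.2]
 [303.6 162. ]
 [309.6 161.4]]
15 [[287.1 158.7]
 [293.2 158.1]
 [303.8 156.9]
 [309.8 156.2]]
60 [[287.1 142.8]
 [293.3 142.2]
 [304.1 141. ]
 [310.3 140.4]]
[[283.4 155.9]]
```

The side view confirms the saddle centre is at about x = 635, so it needs 3 mm more in x. I lower it towards the bar.

move_arm(
  increments=[
    [-0.1,0,0.3,0,0,0,1],
    [0,0,0.6,0,0,0,1],
    [0,0,0.7,0,0,0,1],
    [0,0,0.6,0,0,0,1],
    [0,0,0.4,0,0,0,1],
  ],
)

```text
time_s: 20.02
tool_pos: [637.8, 88.0, 248.7]
tcp_rot: [-0.13, -3.137, 0.0]
wrist_force: [0.1, -0.8, -2.0]
grip_width: 43.9
grasp_force: 25.0
```

move_arm(
  increments=[
    [0,0,0.2,0,0,0,1],
    [0,0,0,0,0,0,1],
    [0,0,0,0,0,0,1],
    [0,0,0,0,0,0,1],
  ],
)

```text
time_s: 20.35
tool_pos: [639.5, 87.9, 246.3]
tcp_rot: [0.131, 3.137, 0.0]
wrist_force: [-0.3, 0.0, -1.6]
grip_width: 43.9
grasp_force: 25.0
```

```bash
python3 - <<'E'
from rig import *;from h import *
go(state(),(638,88,155),85)
E
```

```text
t 20.35 pos [639.5  87.9 246.3] psi 85.2 zaxis [ 0.002 -0.    -1.   ] w 43.9 gf 25.0 F [-0.3  0.  -1.6] j6 -1.52
units [ 0.06 -0.    3.04]
wz units 0.005
```

move_arm(
  increments=[
    [0.03,0,0.2,0,0,0,1],
    [0,0,0.3,0,0,0,1],
    [0,0,0.3,0,0,0,1],
    [0,0,0.2,0,0,0,1],
    [0,0,0,0,0,0,1],
  ],
)

```text
time_s: 20.77
tool_pos: [636.9, 87.9, 212.5]
tcp_rot: [-0.131, -3.135, 0.0]
wrist_force: [0.0, -0.7, -2.3]
grip_width: 43.6
grasp_force: 25.0
```

```bash
python3 - <<'E'
from rig import *;from h import *
go(state(),(638,88,155),85)
E
```

```text
t 20.77 pos [636.9  87.9 212.5] psi 85.2 zaxis [-0.004  0.    -1.   ] w 43.6 gf 25.0 F [ 0.  -0.7 -2.3] j6 -1.52
units [-0.04  0.01  1.92]
wz units 0.005
```

The bar is in the slot without contact. I go on down.

move_arm(
  increments=[
    [0,0,0.3,0,0,0,1],
    [0,0,0.4,0,0,0,1],
    [0,0,0.4,0,0,0,1],
    [0,0,0.3,0,0,0,1],
    [0,0,0,0,0,0,1],
  ],
)

```text
time_s: 21.18
tool_pos: [636.8, 87.9, 170.4]
tcp_rot: [-0.131, -3.135, 0.0]
wrist_force: [0.8, 0.1, -1.5]
grip_width: 44.1
grasp_force: 25.0
```

move_arm(
  increments=[
    [0,0,0.15,0,0,0,1],
    [0,0,0.1,0,0,0,1],
    [0,0,0,0,0,0,1],
  ],
)

```text
time_s: 21.43
tool_pos: [638.1, 87.9, 165.4]
tcp_rot: [-0.131, -3.139, 0.0]
wrist_force: [0.3, -0.0, -0.3]
grip_width: 43.7
grasp_force: 25.0
```

```bash
python3 - <<'E'
from rig import *;from h import *
go(state(),(638,88,155),85)
E
```

```text
t 21.43 pos [638.1  87.9 165.4] psi 85.2 zaxis [-0. -0. -1.] w 43.7 gf 25.0 F [ 0.3 -0.  -0.3] j6 -1.52
units [0.   0.   0.35]
wz units 0.005
```

move_arm(
  increments=[
    [0,0,0.12,0,0,0,1],
    [0,0,0.08,0,0,0,1],
    [0,0,0,0,0,0,1],
  ],
)

```text
time_s: 21.68
tool_pos: [637.9, 87.9, 159.2]
tcp_rot: [-0.131, -3.138, 0.0]
wrist_force: [0.4, 1.1, -1.5]
grip_width: 43.8
grasp_force: 25.0
```

move_arm(
  increments=[
    [0,0,0.08,0,0,0,1],
    [0,0,0,0,0,0,1],
    [0,0,0,0,0,0,1],
  ],
)

```text
time_s: 21.93
tool_pos: [638.0, 87.9, 157.1]
tcp_rot: [-0.131, -3.139, 0.0]
wrist_force: [-0.1, 0.8, -1.0]
grip_width: 43.6
grasp_force: 25.0
```

move_arm(
  increments=[
    [0,0,0.05,0,0,0,1],
    [0,0,0,0,0,0,1],
    [0,0,0,0,0,0,1],
  ],
)

```text
time_s: 22.18
tool_pos: [638.0, 87.9, 155.6]
tcp_rot: [-0.131, -3.139, -0.0]
wrist_force: [-0.2, 0.1, -1.5]
grip_width: 44.3
grasp_force: 25.0
```

```bash
python3 - <<'E'
from rig import *;from h import *
go(state(),(638,88,155),85)
E
```

```text
t 22.18 pos [638.   87.9 155.6] psi 85.2 zaxis [-0.  0. -1.] w 44.3 gf 25.0 F [-0.2  0.1 -1.5] j6 -1.52
units [0.   0.   0.02]
wz units 0.005
```

move_arm(
  increments=[
    [0,0,0.04,0,0,0,1],
    [0,0,0,0,0,0,1],
  ],
)

```text
time_s: 22.35
tool_pos: [638.0, 87.9, 154.3]
tcp_rot: [-0.131, -3.139, 0.0]
wrist_force: [-0.7, -0.2, -1.6]
grip_width: 44.1
grasp_force: 25.0
```

move_arm(
  increments=[
    [0,0,0.04,0,0,0,1],
    [0,0,0,0,0,0,1],
  ],
)

```text
time_s: 22.52
tool_pos: [638.1, 87.9, 154.1]
tcp_rot: [0.131, 3.138, -0.0]
wrist_force: [-2.4, -0.5, 3.0]
grip_width: 43.5
grasp_force: 25.0
```

```bash
python3 - <<'E'
from rig import *;from h import *
st(state())
E
```

```text
t 22.52 pos [638.1  87.9 154.1] psi 85.2 zaxis [ 0.001 -0.    -1.   ] w 43.5 gf 25.0 F [-2.4 -0.5  3. ] j6 -1.52
```

move_arm(
  increments=[
    [0,0,-0.01,0,0,0,0.05],
    [0,0,0,0,0,0,-0.05],
    [0,0,0,0,0,0,-0.3],
    [0,0,0,0,0,0,-0.4],
    [0,0,0,0,0,0,-0.4],
  ],
  force=5,
)

```text
time_s: 22.93
tool_pos: [638.2, 87.9, 153.4]
tcp_rot: [0.131, 3.139, -0.0]
wrist_force: [0.1, 0.0, -0.2]
grip_width: 62.4
grasp_force: 0.0
```

move_arm(
  increments=[
    [0,0,-0.3,0,0,0,-0.4],
    [0,0,-0.5,0,0,0,-0.4],
    [0,0,-0.7,0,0,0,-0.4],
    [0,0,-0.9,0,0,0,-0.4],
    [0,0,-0.9,0,0,0,0],
  ],
)

```text
time_s: 23.35
tool_pos: [637.7, 87.9, 253.7]
tcp_rot: [-0.131, -3.138, -0.0]
wrist_force: [-0.3, -0.0, -0.4]
grip_width: 61.8
grasp_force: 0.0
```

move_arm(
  increments=[
    [0,0,-0.9,0,0,0,0],
    [0,0,-0.5,0,0,0,0],
    [0,0,0,0,0,0,0],
  ],
)

```text
time_s: 23.6
tool_pos: [639.9, 87.9, 300.0]
tcp_rot: [0.13, 3.13, 0.0]
wrist_force: [0.3, 0.2, 0.8]
grip_width: 47.6
grasp_force: 0.0
```

```bash
python3 - <<'E'
from rig import *;from h import *
np.set_printoptions(precision=1,suppress=True,linewidth=250)
go(state(),(625.5,-57,290),85)
e=get_image('side');d=get_image('top');pickle.dump((d,e),open('pics/6.pkl','wb'))
u=np.array([np.cos(np.radians(-5)),np.sin(np.radians(-5))]);w=np.array([-u[1],u[0]])
print('pred top front/back L/R',proj(e,[[*(np.array([638,88])+a*u+b*w),188] for a,b in((-30,-22),(30,-22),(30,22),(-30,22))]))
P=proj(e,[[*(np.array([638,88])+0*u-22*w),170]])[0];print(P)
r=int(P[1]);print(r,270,e['pixels'][r,270:320,2])
print('z profile',e['pixels'][150:215,int(P[0]),2])
E
```

```text
t 23.6 pos [639.9  87.9 300. ] psi 85.2 zaxis [ 0. -0. -1.] w 47.6 gf 0.0 F [0.3 0.2 0.8] j6 -1.52
units [ 0.1 -4.8  0.3]
wz units 0.005
pred top front/back L/R [[287.4 181.7]
 [309.4 179.1]
 [305.2 171. ]
 [283.9 173.4]]
[298.4 186.2]
186 270 [ 71 115  76  51  59  50  60  61  57  61  63  69  61  62  55  47  46 119 187 210 158 110 105 112 109 113 112 112 109 115 114 113 117 112 116 114 117 116 119  79  85  97  97  95 183 184 182 183 178 179]
z profile [187 188 195 207 207 206 209 205 203 200 189 185 181 185 186 143  96 105  90  66  43  46 122 147 130 134 131 126 131 124 134 126 109 109 107 105 109 118 119 120 112 108 112  93 108 114 117 112 113 111 103  96  96 114 106  98  95  98  96 117 126 137
 140 137 137]
```

The saddle hangs upright: its top face is at rows 172–181, as predicted. Now back to the handle.

move_arm(
  increments=[
    [0,-0.6,0,0,0,0,0],
    [0,-0.9,0,0,0,0,0],
    [0,-0.9,0,0,0,0,0],
    [0,-0.9,0,0,0,0,0],
    [0,-0.9,0,0,0,0,0],
  ],
)

```text
time_s: 24.12
tool_pos: [626.5, -38.5, 292.1]
tcp_rot: [-0.13, -3.135, -0.001]
wrist_force: [-0.0, -0.2, 0.3]
grip_width: 47.0
grasp_force: 0.0
```

move_arm(
  increments=[
    [0,-0.5,0.3,0,0,0,0],
    [0,-0.1,0.5,0,0,0,0],
    [0,0,0.4,0,0,0,0],
    [0,0,0,0,0,0,0],
    [0,0,0,0,0,0,0],
  ],
)

```text
time_s: 24.53
tool_pos: [625.1, -55.1, 256.2]
tcp_rot: [-0.131, -3.135, -0.002]
wrist_force: [0.5, 0.5, 0.7]
grip_width: 46.3
grasp_force: 0.0
```

```bash
python3 - <<'E'
from rig import *;from h import *
go(state(),(626,-57,189),85)
E
```

```text
t 24.53 pos [625.1 -55.1 256.2] psi 85.2 zaxis [-0.004  0.001 -1.   ] w 46.3 gf 0.0 F [0.5 0.5 0.7] j6 -1.75
units [-0.05 -0.06  2.24]
wz units 0.005
```

move_arm(
  increments=[
    [0,-0.05,0.4,0,0,0,0],
    [0,0,0.6,0,0,0,0],
    [0,0,0.6,0,0,0,0],
    [0,0,0.4,0,0,0,0],
    [0,0,0.2,0,0,0,0],
  ],
)

```text
time_s: 24.95
tool_pos: [625.3, -56.2, 190.9]
tcp_rot: [-0.129, -3.137, -0.001]
wrist_force: [0.3, 0.7, 0.6]
grip_width: 46.8
grasp_force: 0.0
```

move_arm(
  increments=[
    [0,0,0,0,0,0,0],
    [0,0,0,0,0,0,0.3],
    [0,0,0,0,0,0,0.5],
    [0,0,0,0,0,0,0.6],
    [0,0,0,0,0,0,0.7],
  ],
  force=15,
)

```text
time_s: 25.37
tool_pos: [626.5, -57.2, 193.6]
tcp_rot: [0.131, 3.137, -0.001]
wrist_force: [0.3, -0.2, -0.3]
grip_width: 24.5
grasp_force: 0.0
```

move_arm(
  increments=[
    [0,0,0,0,0,0,1],
    [0,0,0,0,0,0,1],
  ],
  force=25,
)

```text
time_s: 25.53
tool_pos: [626.4, -56.4, 193.3]
tcp_rot: [0.131, 3.137, 0.002]
wrist_force: [-0.5, 2.7, 2.6]
grip_width: 18.3
grasp_force: 25.0
```

```bash
python3 - <<'E'
from rig import *;from h import *
go(state(),(643.5,133,189),85)
E
```

```text
t 25.53 pos [626.4 -56.4 193.3] psi 85.2 zaxis [ 0.001  0.001 -1.   ] w 18.3 gf 25.0 F [-0.5  2.7  2.6] j6 -1.76
units [-0.04  6.34  0.15]
wz units 0.005
```

move_arm(
  increments=[
    [0,0.1,0,0,0,0,1],
    [0,0.2,0,0,0,0,1],
    [0,0.25,0,0,0,0,1],
    [0,0.3,0,0,0,0,1],
    [0,0.3,0,0,0,0,1],
  ],
)

```text
time_s: 25.95
tool_pos: [629.3, -22.6, 193.3]
tcp_rot: [0.132, 3.137, -0.002]
wrist_force: [-0.8, -3.6, 5.0]
grip_width: 17.8
grasp_force: 25.0
```

move_arm(
  increments=[
    [0,0.3,0,0,0,0,1],
    [0,0.3,0,0,0,0,1],
    [0,0.3,0,0,0,0,1],
    [0,0.3,0,0,0,0,1],
    [0,0.3,0,0,0,0,1],
  ],
)

```text
time_s: 26.37
tool_pos: [633.2, 22.6, 193.3]
tcp_rot: [0.131, 3.137, -0.001]
wrist_force: [0.2, -2.8, 5.4]
grip_width: 17.7
grasp_force: 25.0
```

```bash
python3 - <<'E'
from rig import *;from h import *
go(state(),(643.5,133,189),85)
E
```

```text
t 26.37 pos [633.2  22.6 193.3] psi 85.2 zaxis [ 0.002 -0.001 -1.   ] w 17.7 gf 25.0 F [ 0.2 -2.8  5.4] j6 -1.63
units [-0.04  3.7   0.14]
wz units 0.005
```

move_arm(
  increments=[
    [0,0.3,0,0,0,0,1],
    [0,0.3,0,0,0,0,1],
    [0,0.3,0,0,0,0,1],
    [0,0.3,0,0,0,0,1],
    [0,0.3,0,0,0,0,1],
  ],
)

```text
time_s: 26.78
tool_pos: [637.1, 67.5, 193.4]
tcp_rot: [0.131, 3.137, -0.001]
wrist_force: [1.0, -3.9, 5.1]
grip_width: 17.9
grasp_force: 25.0
```

move_arm(
  increments=[
    [0,0.3,0,0,0,0,1],
    [0,0.3,0,0,0,0,1],
    [0,0.3,0,0,0,0,1],
    [0,0.25,0,0,0,0,1],
    [0,0.2,0,0,0,0,1],
  ],
)

```text
time_s: 27.2
tool_pos: [640.6, 108.2, 193.3]
tcp_rot: [0.13, 3.136, -0.001]
wrist_force: [2.1, -3.8, 5.5]
grip_width: 18.1
grasp_force: 25.0
```

move_arm(
  increments=[
    [0,0.15,0,0,0,0,1],
    [0,0.15,0,0,0,0,1],
    [0,0.1,0,0,0,0,1],
    [0,0.1,0,0,0,0,1],
  ],
)

```text
time_s: 27.53
tool_pos: [641.8, 122.8, 193.3]
tcp_rot: [0.13, 3.136, -0.001]
wrist_force: [2.6, -3.3, 5.0]
grip_width: 17.5
grasp_force: 25.0
```

```bash
python3 - <<'E'
from rig import *;from h import *
go(state(),(643.5,133,189),85)
E
```

```text
t 27.53 pos [641.8 122.8 193.3] psi 85.2 zaxis [ 0.003 -0.    -1.   ] w 17.5 gf 25.0 F [ 2.6 -3.3  5. ] j6 -1.47
units [-0.03  0.34  0.14]
wz units 0.005
```

move_arm(
  increments=[
    [0,0.1,0,0,0,0,1],
    [0,0.1,0,0,0,0,1],
    [0,0.07,0,0,0,0,1],
    [0,0.05,0,0,0,0,1],
    [0,0,0,0,0,0,1],
  ],
)

```text
time_s: 27.95
tool_pos: [642.7, 132.7, 193.3]
tcp_rot: [0.13, 3.136, 0.0]
wrist_force: [2.8, -1.8, 5.3]
grip_width: 17.5
grasp_force: 25.0
```

move_arm(
  increments=[
    [0,0.05,0,0,0,0,1],
    [0,0.05,0,0,0,0,1],
    [0,0.05,0,0,0,0,1],
    [0,0,0,0,0,0,1],
  ],
)

```text
time_s: 28.28
tool_pos: [642.7, 132.9, 193.3]
tcp_rot: [0.132, 3.137, -0.01]
wrist_force: [-0.3, -14.4, 6.0]
grip_width: 17.6
grasp_force: 25.0
```

```bash
python3 - <<'E'
from rig import *;from h import *
go(state(),(643.5,133,189),85)
E
```

```text
t 28.28 pos [642.7 132.9 193.3] psi 85.2 zaxis [ 0.001 -0.006 -1.   ] w 17.6 gf 25.0 F [ -0.3 -14.4   6. ] j6 -1.45
units [-0.03  0.01  0.14]
wz units 0.004
```

At the home stop: it no longer moves and pushes back with 14 N. I release and withdraw.

move_arm(
  increments=[
    [0,-0.03,0,0,0,0,0.3],
    [0,0,0,0,0,0,0.1],
    [0,-0.05,0,0,0,0,0],
    [0,0,0,0,0,0,0],
    [0,0,-0.4,0,0,0,0],
  ],
)

```text
time_s: 28.7
tool_pos: [640.0, 134.7, 201.5]
tcp_rot: [-0.129, -3.133, -0.0]
wrist_force: [-0.8, -0.7, -1.1]
grip_width: 44.5
grasp_force: 0.0
```

move_arm(
  increments=[
    [0,0,-0.8,0,0,0,0],
    [0,0,-0.9,0,0,0,0],
    [0,0,-0.9,0,0,0,0],
    [0,-0.9,-0.5,0,0,0,0],
    [0,-0.9,0,0,0,0,0],
  ],
)

```text
time_s: 29.12
tool_pos: [638.7, 81.7, 301.9]
tcp_rot: [0.124, 3.132, 0.001]
wrist_force: [0.1, -0.7, -0.2]
grip_width: 46.4
grasp_force: 0.0
```

move_arm(
  increments=[
    [0.8,-0.7,0,0,0,0,0],
    [0.9,-0.7,0,0,0,0,0],
    [0.9,-0.7,0,0,0,0,0],
    [0.9,-0.7,0,0,0,0,0],
    [0.9,-0.6,0,0,0,0,0],
  ],
)

```text
time_s: 29.53
tool_pos: [495.7, -10.8, 297.0]
tcp_rot: [-0.13, -3.138, -0.001]
wrist_force: [0.4, -0.6, -0.2]
grip_width: 46.5
grasp_force: 0.0
```

move_arm(
  increments=[
    [0.8,0,0,0,0,0,0],
    [0.8,0,0,0,0,0,0],
    [0.4,0,0,0,0,0,0],
    [0,0,0,0,0,0,0],
    [0,0,0,0,0,0,0],
  ],
)

```text
time_s: 29.95
tool_pos: [438.0, -5.2, 297.9]
tcp_rot: [0.13, 3.137, 0.0]
wrist_force: [0.1, -0.4, -0.5]
grip_width: 46.4
grasp_force: 0.0
```

```bash
python3 - <<'E'
from rig import *;from h import *
st(state())
e=get_image('side');d=get_image('top');pickle.dump((d,e),open('pics/7.pkl','wb'))
a=crop(e,235,95,335,240,4);b=cv2.resize(d['pixels'],(390,292))
c=np.zeros((580,795,3),np.uint8);c[:292,:390]=b;c[:a.shape[0],395:795]=a
c[295:570,:390]=cv2.resize(e['pixels'],(390,275))
cv2.imwrite('pics/c8.png',c)
E
```

```text
t 29.95 pos [438.   -5.2 297.9] psi 85.3 zaxis [ 0.002 -0.    -1.   ] w 46.4 gf 0.0 F [ 0.1 -0.4 -0.5] j6 -1.76
```

View pics/c8.png

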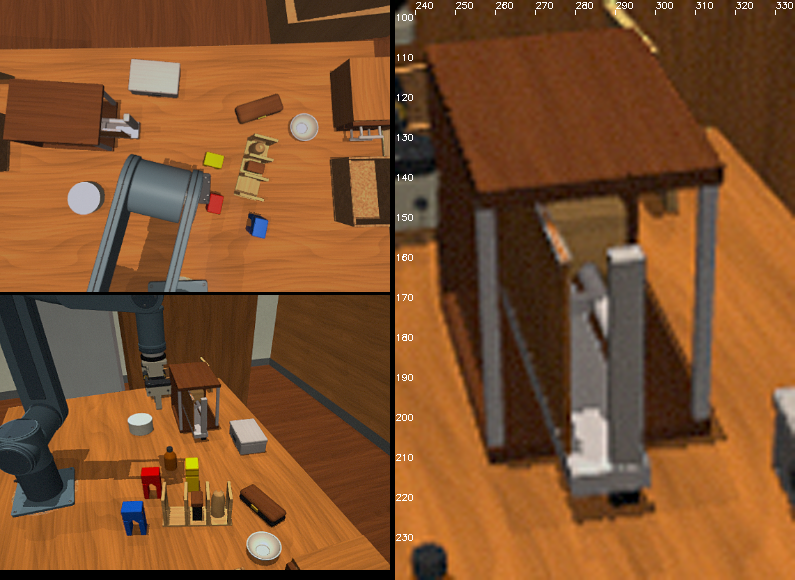

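The final picture shows the rack fully home, with the handle top at (291,157) in the side view. The saddle hangs upright under the shelf at (283,153), and everything else is where it was. I hand in the job.

```bash
python3 -c "
from rig import *
print(close_job())"
```

```text
the job is handed in; nothing more can be done
None
```

The saddle hangs upright in the bay between the first and second brackets, the rack is pushed home to its stop, nothing else in the final picture had moved, and the job was handed in at about 30 s; no verdict was shown.

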